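# Close the control box with its tongued cover board

## Robot

A 7-joint arm with a two-finger parallel gripper is mounted at the origin on a cart in front of the work surface, level with it; the furniture and walls round the work are solid. World frame = base frame: x ahead of the robot, y to its left, z up, the work surface at z = 0. Lengths are in m, angles in rad, forces in N, time in s.
With the tool pointing down it reaches from about 0.425 to 0.95 m from the base axis. Payload 16.7 kg.
Tool frame: the origin (TCP) lies on the centre line of the jaws, within the pads' length; the fingertips stand 25 mm ahead of it and the grasp point (between the pads) lies 6 mm ahead of it; z points along the fingers, y is the line along which they close (so a half turn about z gives the same grasp; the last joint's range is limited). The gripper opens to 94 mm and grips with 3 to 60 N. Pads are 16 mm wide; open, the fingers measure 119 mm over their backs; the gripper's body (75 mm by 177 mm) begins 78 mm behind the grasp point.
Start: joints at [-1.401, 0.426, 0.074, 1.606, -0.034, 1.111, -0.067], TCP at [0.212, 0.641, 0.23] pointing down, gripper open.
Joint ranges: [-2.85, 2.85], [-0.5, 2.14], [-1.23, 1.37], [0.21, 2.46], [-1.02, 4.16], [0.16, 2.05], [-2.73, 2.73]. Speed limits (rad/s): [1.89, 1.89, 2.39, 2.39, 3.01, 3.01, 3.01].

## Interface

Orientations are given as [roll, pitch, yaw] about the fixed x, y, z axes, in that order (R = Rz(yaw) Ry(pitch) Rx(roll)).
In Python, from plant import telemetry, imaging, ticket gives the robot as it stands.
- The arm moves only by the tool servo_tool, never from a script. Its argument "targets" is a list of rows, each an object with "delta_pos": the shift along the tool's x, y, z in units of 0.2 m (1.0 is 0.2 m), a list of three; "yaw": the turn about the tool's z in units of pi/2 rad (1.0 is pi/2 rad); "fingers": the gripper command: -1 is shut, 1 is fully open, values between are in proportion. A call has 1 to 12 rows; each row is the pose to reach, as a shift and turn from the pose commanded when the call began, along the tool's axes at that moment; what a row does not reach only later rows make up. A row lasts 1/8 s, in which the tool goes at most 62.5 mm and 10.7 degrees, less where a joint would pass 70% of its speed; a pose out of reach is approached as far as the arm can. A call with a number of a shift or a turn outside -1 to 1 is refused whole. A call with a gripper value outside its range is refused whole. The fingers move at their own pace and stop on an object; "grip_force" is the grip in N (left out, the last holds). Time passes only in rows, so rows that repeat a pose let the fingers close. It gives the time, the measured TCP pose, the force, the opening and the grip force at its end, in the units of the state.
- telemetry.observe(): the state, without advancing time (a new reading comes with each control period).
- imaging.snapshot(name): name is "side" or "top" or "wrist"; returns a dict with "pixels" (400x640x3 uint8, red, green, blue), "z_map" (400x640 float32, m along the optical axis (not along the pixel's ray), 0 where there is no reading), "camera_matrix" (3x3 intrinsics, pixels), "T" (4x4, takes a point from camera to world coordinates); the wrist camera has in their place "T_tool_cam" (4x4, takes a point from camera to tool coordinates, whose origin is the TCP and whose axes are the flange's). Camera axes: x right, y down, z forward; pixel columns grow to the right and rows downward; lengths in m; the calibration is good to about 2 mm. The wrist camera is an equidistant fisheye: a pixel r from the principal point sees the ray r / f radians off the axis. A picture is of the moment at which its call begins: read the wrist's pose just before it.
- ticket.hand_in(): hands the job in; it is judged then, once.
The state is a dict: "clock": time; "joints": joint angles; "joint_velocities": joint speeds; "joint_torque": joint torques, N m; "ee_pos": TCP position; "orientation": TCP orientation; "wrist_force": force on the tool from outside, world axes, zero at the start; "moment": the same for the moment, N m; "finger_gap": finger opening in m; "grip_force": force on a finger pad.
Only numpy, scipy, OpenCV 4.12 (cv2) and the standard library are available. Lean on these libraries where they do the work, as an engineer would, in place of code of your own. Each camera call takes 0.05 s, during which the arm holds its last target. There are 200 camera calls.

## Task

Close the open control box with the cover board that has a tongue: holding it by its handle with the tongue end low, slip the tongue at an angle into the groove under the box's overhanging lip, then lower the board until it lies flat inside the rim, and let go. Leave the plain board, the one without a tongue, where it lies.

Things in the scene. Friction and masses are not known exactly. Their poses are not given: they have to be found in the camera images.
- cover_grip (a point): Tongued cover board, about 0.2 kg, flat on the bench: aluminium plate 84 (x) x 70 x 12 mm with a tongue on its +x edge. Point on the centre line of its black handle, 46 mm above the board's underside. The handle is an upright bar across the plate's middle, 14 mm thick along x (grip it so), 50 mm along y, rising 46 mm from the plate to 12 mm above this point. z up.
- cover_tongue (a point): Middle of the tongue's tip edge, on the board's underside; 68 mm along x and 46 mm below cover_grip, same axes (x points out of the tongue, at the start roughly to the robot's right). The tongue is flat, 26 mm long, 56 mm wide, 6 mm thick, level with the underside; the board is 110 mm long with it.
- box_groove (a point): Open grey box fixed to the bench. Point on the groove's floor (level with the seats, 20 mm over the bench) under the lip's edge, mid-width. x: level, into the groove, about away from the robot; z up. Groove 20 mm high, 24 deep, 86 wide; lip 5 thick. Recess: 96 mm to -x, 86 wide; its walls rise 17 mm over the seats, so the board goes in tilted 10-20 deg. Flat, the tongue tip is 14-24 mm in.
- plain_grip (a point): Plain board: the same plate (84 x 70 x 12 mm) and handle, but without a tongue. Point on the handle's centre line 46 mm above its underside. It stays where it lies. One of the two boards lies behind the box (further from the robot), the other to the right of the box; which is which varies.

How it is judged:
On the way:
1. the tongue is in the groove under the lip (at least 5 mm) while the board is still tilted (over 5 degrees) (x of cover_tongue in the frame of box_groove between 0.005 and 0.03 m and z of cover_tongue in the frame of box_groove between -0.005 and 0.016 m and angle between cover_tongue's own z axis and vertical above 0.09 rad and y of cover_tongue in the frame of box_groove between -0.025 and 0.025 m), for 0.1 s.
At the end, for the whole second after the job is handed in: The tongued board lies flat (within 5 degrees) on the seats inside the box's rim (within 8 mm of height), its tongue at least 10 mm in the groove under the lip and within 18 mm of the middle (x of cover_tongue in the frame of box_groove above 0.01 m and y of cover_tongue in the frame of box_groove between -0.018 and 0.018 m and z of cover_tongue in the frame of box_groove below 0.008 m and z of cover_grip in the frame of box_groove below 0.054 m and angle between cover_tongue's own z axis and vertical below 0.09 rad); the robot touches nothing.
It fails at once if the plain board is shifted by more than 40 mm (distance of plain_grip from where it was at the start of the episode above 0.04 m).
It also fails if it takes over 38 s, if anything falls off the work surface, if the arm or the gripper's body presses on something with over 40 N, if the wrist force passes 120 N, or if a joint passes its speed limit or range.

## Working session

There is one attempt and no reset: what is moved stays moved. The work goes in short steps, Python scripts to look and compute and a tool call to move; the robot and the scene stay as the last step left them, time stands still between calls to the robot, and variables do not carry over. Pictures are saved under pics/ and viewed, at most 10 in all, crops included, and the job is handed in when it is done.

Besides the shell and the picture viewer there is one more tool, called after "Emit:" in YAML: its name, and indented under it one key for each argument. servo_tool: Moves the arm, as the interface text tells. Shifts and turns lie within -1 to 1; 1 stands for 0.2 m of shift or pi/2 rad of turn. Its arguments: {"type":"object","properties":{"targets":{"type":"array"},"grip_force":{"type":"number"}},"required":["targets"]}

```bash
mkdir -p pics; cat > h.py <<'E'
import numpy as np, cv2
from plant import telemetry, imaging, ticket
def snap(n,f=None):
    s=telemetry.observe(); d=imaging.snapshot(n)
    if f: cv2.imwrite('pics/'+f,cv2.cvtColor(d['pixels'],cv2.COLOR_RGB2BGR))
    return s,d
def cloud(d):
    z=d['z_map'];K=d['camera_matrix'];v,u=np.mgrid[:400,:640]
    P=np.stack([(u-K[0,2])/K[0,0]*z,(v-K[1,2])/K[1,1]*z,z],-1)
    W=P@d['T'][:3,:3].T+d['T'][:3,3]; W[z<=0]=np.nan
    return W
E
python3 - <<'E'
from h import *
s,d=snap('top','top.png');np.savez('top.npz',**d)
s2,e=snap('side','side.png');np.savez('side.npz',**e)
cv2.imwrite('pics/both.png',cv2.resize(np.vstack([cv2.imread('pics/top.png'),cv2.imread('pics/side.png')]),(480,600)))
print(s['ee_pos'],s['orientation'],s['clock'],s['finger_gap'])
print(d['T'].round(3),e['T'].round(3),d['camera_matrix'])
E
```

```text
[0.21144401 0.64058927 0.2297671 ] [-3.14029232e+00  8.00069381e-05  2.82277269e+00] 0.0 0.09406932741061419
[[-1.500e-02 -9.940e-01  1.120e-01  4.350e-01]
 [-1.000e+00  1.600e-02  1.300e-02  1.000e-03]
 [-1.400e-02 -1.120e-01 -9.940e-01  1.024e+00]
 [ 0.000e+00  0.000e+00  0.000e+00  1.000e+00]] [[ 0.931 -0.242  0.274  0.306]
 [-0.366 -0.6    0.712 -0.611]
 [-0.008 -0.762 -0.647  0.606]
 [ 0.     0.     0.     1.   ]] [[447.69090632   0.         326.86307661]
 [  0.         447.69090632 190.37803709]
 [  0.           0.           1.        ]]
```

View pics/top.png

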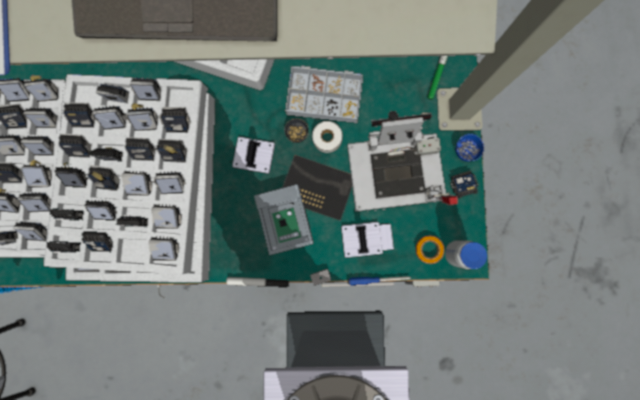

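View pics/side.png

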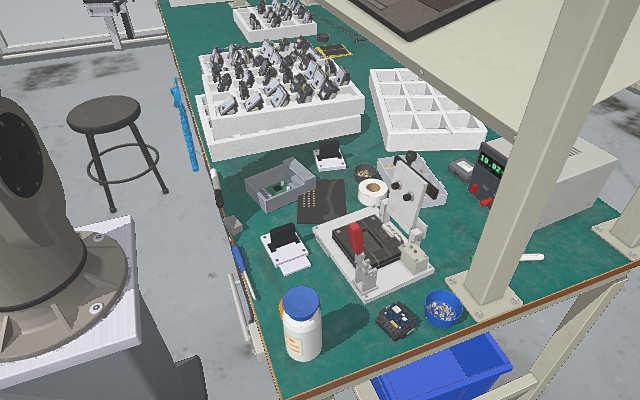

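The tongued board is to the right of the box, with its handle at about (362,240) and its tongue pointing right to about (390,237). The plain board is at (254,155). The box is centred at (284,220), with the lip at its far end. Next I'll measure these from the depth map.

```bash
python3 - <<'E'
from h import *
d=dict(np.load('top.npz'));W=cloud(d);px=d['pixels'].astype(int)
def reg(u0,u1,v0,v1,zl,zh,f=None):
    m=np.zeros((400,640),bool);m[v0:v1,u0:u1]=True
    m&=(W[...,2]>zl)&(W[...,2]<zh)
    if f is not None:m&=f
    P=W[m];r=cv2.minAreaRect(P[:,:2].astype(np.float32)*1000)
    print(len(P),'mean',P.mean(0).round(4),'rect',np.round(r[0],1),np.round(r[1],1),round(r[2],1));print(cv2.boxPoints(r).round(0).tolist());return P
print('tongued plate');reg(335,400,215,265,.004,.025)
print('handle');reg(335,400,215,265,.04,.075)
print('plain handle');reg(230,275,130,175,.04,.075)
print('plain plate');reg(230,275,130,175,.004,.025)
print('box rim');reg(245,320,180,262,.030,.041)
print('box lip');reg(245,320,180,262,.041,.055)
print('bench z',np.nanmedian(W[255:270,330:340,2]))
c=px[180:260:4,250:320:4];
print((W[180:260:4,250:320:4,2]*1000).round(0).astype(int))
cv2.imwrite('pics/box.png',cv2.resize(cv2.imread('pics/top.png')[175:265,230:405],None,fx=4.5,fy=4.5,interpolation=cv2.INTER_CUBIC))
E
```

```text
tongued plate
1294 mean [ 0.4391 -0.0707  0.0109] rect [439.6 -71.6] [110.1 133.1] 1.5
[[383.0, -7.0], [386.0, -140.0], [496.0, -137.0], [493.0, -4.0]]
handle
156 mean [ 0.4372 -0.0613  0.0563] rect [436.9 -61.9] [49.6 14. ] 5.4
[[412.0, -57.0], [413.0, -71.0], [462.0, -67.0], [461.0, -53.0]]
plain handle
172 mean [0.6336 0.1818 0.0558] rect [634.8 183.1] [15.1 49.9] 78.4
[[609.0, 181.0], [658.0, 171.0], [661.0, 185.0], [612.0, 195.0]]
plain plate
946 mean [0.6334 0.1816 0.0126] rect [642.8 186.4] [102.7 103.8] 89.7
[[591.0, 135.0], [695.0, 135.0], [695.0, 237.0], [591.0, 238.0]]
box rim
422 mean [0.4546 0.1055 0.0368] rect [483.8 111.5] [134.4  98.2] 14.0
[[407.0, 143.0], [431.0, 48.0], [561.0, 80.0], [537.0, 175.0]]
box lip
601 mean [0.5334 0.1236 0.0453] rect [484.5 111.7] [132.9  97.8] 13.7
[[408.0, 144.0], [432.0, 48.0], [561.0, 80.0], [537.0, 175.0]]
bench z -0.0002713347698246604
[[                   1                    1                   -2
                    -1                    0                    1
                    -3                   -2                    0
     
[... 6981 characters left out ...]
       38                   33                   -1
                    -1                   -1                   -1
                    -3                   -1                    1
                     0                   -1                   -2]
 [                  -2                    2                    1
                    -2                   -3                    0
                    -3                   -2                    0
                    -3                    0                   -1
                    -2                   -1                    4
                    -1                    2                   -1]]<stdin>:17: RuntimeWarning: invalid value encountered in cast
```

View pics/box.png

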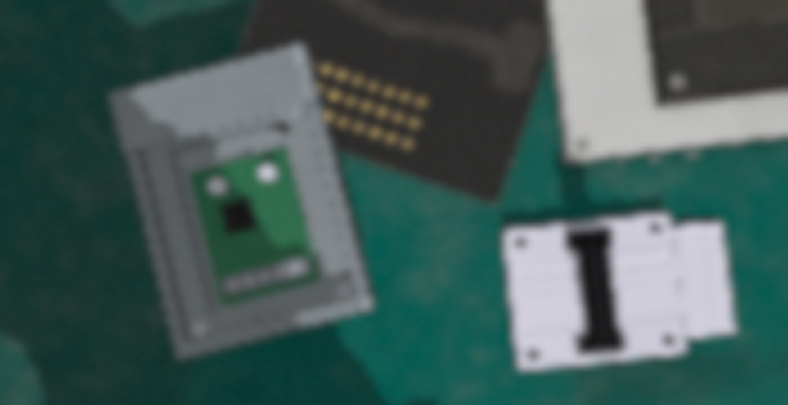

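The crop shows the lip at the far end of the box (a band from about (110,90) to (305,45)), a 6 mm wall round the recess, and the tongue at about (705,280), pointing right. The sizes agree: the box outside measures 133x98 mm and the handle 50x14 mm at z = 57.
- **Groove:** about (0.519, 0.120), yaw 13.8°.
- **Handle:** (0.437, -0.062), board yaw -85°.

The tool can't tilt through this interface. I'll grip the handle across its 50 mm ends, so the board can pivot about the closing line, and tilt it against the box's near wall.

Emit:
servo_tool:
  targets:
    - {"delta_pos": [-0.3,-0.18,0],"yaw": 0.12,"fingers": 1}
    - {"delta_pos": [-0.6,-0.36,0],"yaw": 0.24,"fingers": 1}
    - {"delta_pos": [-0.9,-0.54,0],"yaw": 0.36,"fingers": 1}
    - {"delta_pos": [-1,-0.59,0],"yaw": 0.48,"fingers": 1}
    - {"delta_pos": [-1,-0.59,0],"yaw": 0.6,"fingers": 1}
    - {"delta_pos": [-1,-0.59,0],"yaw": 0.74,"fingers": 1}
    - {"delta_pos": [-1,-0.59,0],"yaw": 0.74,"fingers": 1}
  grip_force: 15

```text
clock: 0.98
ee_pos: [0.3643, 0.4661, 0.2302]
orientation: [-3.141, 0.001, 1.66]
wrist_force: [0.0, 0.4, 0.1]
finger_gap: 0.0941
grip_force: 0.0
```

Emit:
servo_tool:
  targets:
    - {"delta_pos": [-0.3,0.1,0],"yaw": 0,"fingers": 1}
    - {"delta_pos": [-0.6,0.2,0],"yaw": 0,"fingers": 1}
    - {"delta_pos": [-0.9,0.27,0],"yaw": 0,"fingers": 1}
    - {"delta_pos": [-1,0.27,0],"yaw": 0,"fingers": 1}

```text
clock: 1.48
ee_pos: [0.4372, 0.2683, 0.2306]
orientation: [3.141, 0.0, 1.66]
wrist_force: [-0.7, -0.2, 0.4]
finger_gap: 0.0938
grip_force: 0.0
```

Emit:
servo_tool:
  targets:
    - {"delta_pos": [-0.3,0.0,0],"yaw": 0,"fingers": 1}
    - {"delta_pos": [-0.6,0.0,0],"yaw": 0,"fingers": 1}
    - {"delta_pos": [-0.9,0.0,0],"yaw": 0,"fingers": 1}
    - {"delta_pos": [-1,0.0,0],"yaw": 0,"fingers": 1}
    - {"delta_pos": [-1,0.0,0],"yaw": 0,"fingers": 1}

```text
clock: 2.1
ee_pos: [0.4541, 0.072, 0.2306]
orientation: [3.141, -0.0, 1.661]
wrist_force: [-0.6, 0.2, 1.1]
finger_gap: 0.0938
grip_force: 0.0
```

Emit:
servo_tool:
  targets:
    - {"delta_pos": [-0.3,-0.06,0.1],"yaw": 0,"fingers": 1}
    - {"delta_pos": [-0.6,-0.14,0.25],"yaw": 0,"fingers": 1}
    - {"delta_pos": [-0.66,-0.143,0.4],"yaw": 0,"fingers": 1}
    - {"delta_pos": [-0.66,-0.143,0.4],"yaw": 0,"fingers": 1}
    - {"delta_pos": [-0.66,-0.143,0.4],"yaw": 0,"fingers": 1}

```text
clock: 2.72
ee_pos: [0.4381, -0.0599, 0.1511]
orientation: [-3.142, 0.0, 1.663]
wrist_force: [0.2, 0.3, -0.0]
finger_gap: 0.0942
grip_force: 0.0
```

```bash
cat >> h.py <<'E'
from scipy.spatial.transform import Rotation as Ro
def wcloud(s,d):
    z=d['z_map'];K=d['camera_matrix'];v,u=np.mgrid[:400,:640]
    dx=u-K[0,2];dy=v-K[1,2];r=np.hypot(dx,dy)+1e-9;th=r/K[0,0]
    t=np.tan(np.minimum(th,1.5)); P=np.stack([dx/r*t*z,dy/r*t*z,z],-1)
    T=d['T_tool_cam'];P=P@T[:3,:3].T+T[:3,3]
    W=P@Ro.from_euler('xyz',s['orientation']).as_matrix().T+s['ee_pos'];W[z<=0]=np.nan
    return W
E
python3 - <<'E'
from h import *
s,d=snap('wrist','w1.png');W=wcloud(s,d)
m=(W[...,2]>.048)&(W[...,2]<.07)&(abs(W[...,0]-.437)<.05)&(abs(W[...,1]+.062)<.05)&(d['pixels'].sum(-1)<200)
P=W[m];print(len(P),P.mean(0));print(cv2.minAreaRect(P[:,:2].astype(np.float32)*1000));print(s['ee_pos'],d['T_tool_cam'].round(3))
E
```

```text
885 [ 0.43377471 -0.06193344  0.05551309]
((434.10595703125, -62.887664794921875), (49.17415237426758, 12.714455604553223), 5.17598819732666)
[ 0.43807052 -0.05992369  0.1510625 ] [[-0.    -0.957 -0.289  0.085]
 [ 1.    -0.001  0.    -0.001]
 [-0.001 -0.289  0.957 -0.153]
 [ 0.     0.     0.     1.   ]]
```

View pics/w1.png

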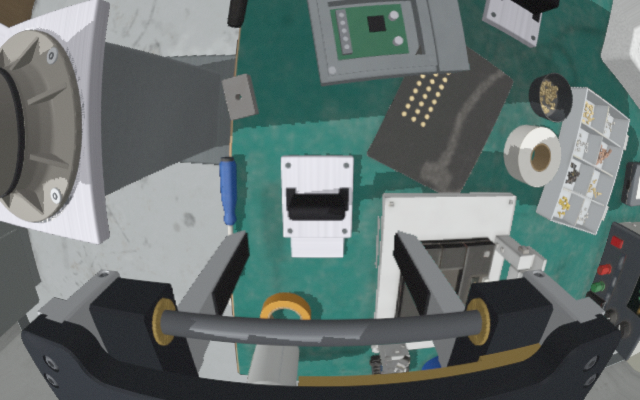

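The wrist view shows the board with its handle at (318,205), lying between the jaws, and the tongue at (318,247). The handle is at (0.4355, -0.0625). I'll narrow the jaws to 72 mm, go down and grip.

Emit:
servo_tool:
  targets:
    - {"delta_pos": [-0.012,-0.014,0.1],"yaw": 0,"fingers": 0.53}
    - {"delta_pos": [-0.012,-0.014,0.25],"yaw": 0,"fingers": 0.53}
    - {"delta_pos": [-0.012,-0.014,0.4],"yaw": 0,"fingers": 0.53}
    - {"delta_pos": [-0.012,-0.014,0.495],"yaw": 0,"fingers": 0.53}
    - {"delta_pos": [-0.012,-0.014,0.495],"yaw": 0,"fingers": 0.53}
    - {"delta_pos": [-0.012,-0.014,0.495],"yaw": 0,"fingers": -1}
    - {"delta_pos": [-0.012,-0.014,0.495],"yaw": 0,"fingers": -1}
    - {"delta_pos": [-0.012,-0.014,0.495],"yaw": 0,"fingers": -1}
    - {"delta_pos": [-0.012,-0.014,0.495],"yaw": 0,"fingers": -1}
  grip_force: 15

```text
clock: 3.9
ee_pos: [0.4354, -0.0637, 0.0523]
orientation: [3.14, -0.001, 1.661]
wrist_force: [-3.0, 2.2, 13.2]
finger_gap: 0.0499
grip_force: 15.0
```

Emit:
servo_tool:
  targets:
    - {"delta_pos": [0,0,-0.1],"yaw": 0,"fingers": -1}
    - {"delta_pos": [0,0,-0.3],"yaw": 0,"fingers": -1}
    - {"delta_pos": [0,0,-0.5],"yaw": 0,"fingers": -1}
    - {"delta_pos": [0,0,-0.5],"yaw": 0,"fingers": -1}

```text
clock: 4.4
ee_pos: [0.4362, -0.0637, 0.1538]
orientation: [3.137, -0.002, 1.661]
wrist_force: [0.4, 1.0, -2.1]
finger_gap: 0.0499
grip_force: 15.0
```

Emit:
servo_tool:
  targets:
    - {"delta_pos": [0.1,0.02,0],"yaw": -0.11,"fingers": -1}
    - {"delta_pos": [0.2,0.03,0],"yaw": -0.22,"fingers": -1}
    - {"delta_pos": [0.3,0.05,0],"yaw": -0.33,"fingers": -1}
    - {"delta_pos": [0.4,0.06,0],"yaw": -0.44,"fingers": -1}
    - {"delta_pos": [0.5,0.08,0],"yaw": -0.55,"fingers": -1}
    - {"delta_pos": [0.6,0.09,0],"yaw": -0.66,"fingers": -1}
    - {"delta_pos": [0.7,0.1,0],"yaw": -0.77,"fingers": -1}
    - {"delta_pos": [0.82,0.125,0],"yaw": -0.88,"fingers": -1}
    - {"delta_pos": [0.82,0.125,0],"yaw": -1,"fingers": -1}
    - {"delta_pos": [0.82,0.125,0],"yaw": -1,"fingers": -1}
    - {"delta_pos": [0.82,0.125,0],"yaw": -1,"fingers": -1}

```text
clock: 5.78
ee_pos: [0.4447, 0.1011, 0.151]
orientation: [-3.141, -0.001, -3.057]
wrist_force: [-0.2, 0.0, -2.0]
finger_gap: 0.05
grip_force: 15.0
```

```bash
python3 - <<'E'
from h import *
s,d=snap('side');e=d
cv2.imwrite('pics/s2.png',cv2.resize(cv2.cvtColor(e['pixels'],cv2.COLOR_RGB2BGR)[100:280,180:380],(800,600)[:2] and (660,594)))
print(s['ee_pos'],s['orientation'],s['joints'])
E
```

```text
[0.44472172 0.10111333 0.15103385] [-3.14136955e+00 -8.10227905e-04 -3.05711881e+00] [-0.73563962  0.17191077  0.41256062  2.17908484 -0.09500625  0.80787221
  1.39257811]
```

View pics/s2.png

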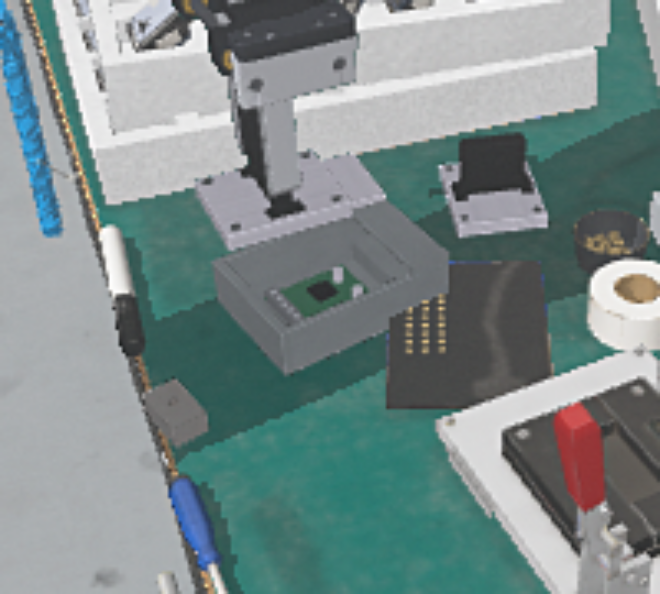

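The board hangs level above the box, its underside clear of the rim. I'll finish the yaw and come down to about 11 mm above the near wall.

Emit:
servo_tool:
  targets:
    - {"delta_pos": [-0.027,0.008,0],"yaw": -0.05,"fingers": -1}
    - {"delta_pos": [-0.027,0.008,0.1],"yaw": -0.1,"fingers": -1}
    - {"delta_pos": [-0.027,0.008,0.255],"yaw": -0.1,"fingers": -1}
    - {"delta_pos": [-0.027,0.008,0.255],"yaw": -0.1,"fingers": -1}
    - {"delta_pos": [-0.027,0.008,0.255],"yaw": -0.1,"fingers": -1}

```text
clock: 6.45
ee_pos: [0.4506, 0.1035, 0.1012]
orientation: [-3.142, 0.0, -2.897]
wrist_force: [0.1, 0.8, -2.8]
finger_gap: 0.05
grip_force: 15.0
```

```bash
cat >> h.py <<'E'
A=np.radians(13.8);G=np.array([.519,.120,.020]);R=np.array([[np.cos(A),np.sin(A),0],[-np.sin(A),np.cos(A),0],[0,0,1]])
def board(f=None):
    s,d=snap('side');W=(cloud(d)-G)@R.T*1000;px=d['pixels'].astype(int)
    if f: cv2.imwrite('pics/'+f,cv2.resize(cv2.cvtColor(d['pixels'],cv2.COLOR_RGB2BGR)[100:280,180:380],(660,594),interpolation=cv2.INTER_CUBIC))
    # bright plate pixels near box
    m=(W[...,0]>-130)&(W[...,0]<30)&(abs(W[...,1])<45)&(W[...,2]>-5)&(W[...,2]<75)
    np.savez('b.npz',W=W,m=m,px=px)
    tcp=R@(np.array(s['ee_pos'])-G)*1000
    print('tcp in groove mm',tcp.round(1),'yaw',np.degrees(s['orientation'][2]).round(1),'F',np.round(s['wrist_force'],1),s['clock'])
    br=m&(px.min(-1)>140);P=W[br];print('bright n',len(P))
    if len(P)>30:
        # top-face fit by RANSAC-ish: iterative plane with normal near z
        Q=P.copy()
        for _ in range(8):
            c=np.linalg.lstsq(np.c_[Q[:,:2],np.ones(len(Q))],Q[:,2],rcond=None)[0]
            r=P[:,2]-np.c_[P[:,:2],np.ones(len(P))]@c;Q=P[abs(r)<max(3,np.percentile(abs(r),60))]
        print('plane z=%.3f x %+.3f y %+.1f'%tuple(c),'tilt deg',np.degrees(np.arctan(c[0])).round(1),'n',len(Q))
        r=cv2.minAreaRect(Q[:,:2].astype(np.float32));print('rect',np.round(r[0],1),np.round(r[1],1),round(r[2],1));print('x',np.percentile(Q[:,0],[1,99]).round(1),'y',np.percentile(Q[:,1],[1,99]).round(1))
    return W,m,px
E
python3 -c "
from h import *
board('s3.png')"
```

```text
tcp in groove mm [-70.4   0.3  81.2] yaw -166.0 F [ 0.1  0.8 -2.8] 6.45
bright n 777
plane z=-0.066 x -0.009 y +34.8 tilt deg -3.8 n 517
rect [-55.8  -2.5] [ 71.5 111.1] 87.8
x [-110.    -1.9] y [-36.8  31.6]
```

View pics/s3.png

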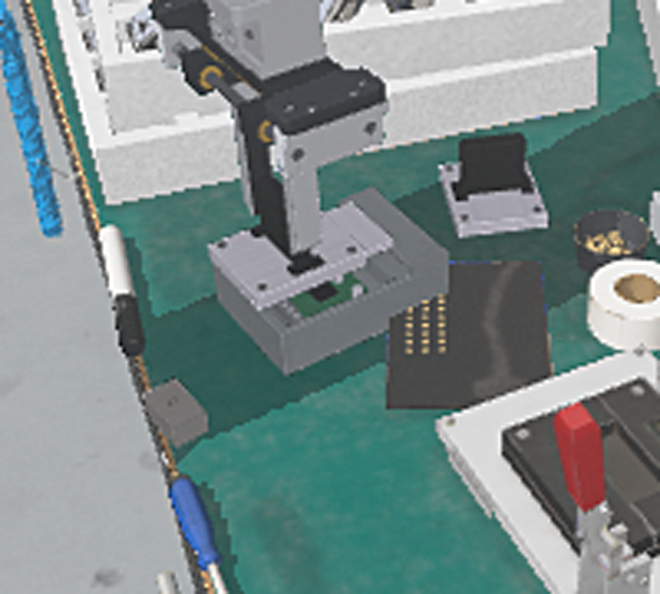

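The board is over the recess, and the plate fit gives 71x111 mm as it should. The tip is about 1 mm before the lip edge. I'll back off 3 mm and press the rear against the near wall to tilt the board.

Emit:
servo_tool:
  targets:
    - {"delta_pos": [0.015,0.01,0.02],"yaw": -0.015,"fingers": -1}
    - {"delta_pos": [0.015,0.01,0.04],"yaw": -0.015,"fingers": -1}
    - {"delta_pos": [0.015,0.01,0.055],"yaw": -0.015,"fingers": -1}
    - {"delta_pos": [0.015,0.01,0.065],"yaw": -0.015,"fingers": -1}
    - {"delta_pos": [0.015,0.01,0.075],"yaw": -0.015,"fingers": -1}
    - {"delta_pos": [0.015,0.01,0.085],"yaw": -0.015,"fingers": -1}
    - {"delta_pos": [0.015,0.01,0.085],"yaw": -0.015,"fingers": -1}

```text
clock: 7.38
ee_pos: [0.4493, 0.1055, 0.0844]
orientation: [3.141, 0.005, -2.872]
wrist_force: [6.1, 1.4, 6.9]
finger_gap: 0.0501
grip_force: 15.0
```

```bash
python3 -c "
from h import *
board('s4.png')"
```

```text
tcp in groove mm [-71.2   2.6  64.4] yaw -164.5 F [6.1 1.4 6.9] 7.375
bright n 777
plane z=-0.179 x -0.008 y +11.8 tilt deg -10.1 n 468
rect [-58.5  -0. ] [109.4  69.6] 0.8
x [-112.5   -4.8] y [-34.5  32.1]
```

View pics/s4.png

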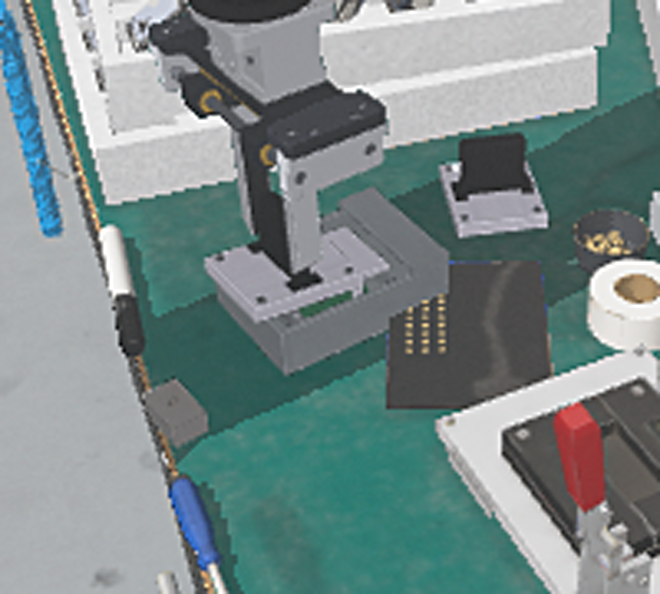

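The tilt worked: the rear edge rests on the near wall at about (230,280) and the tongue dips into the recess at (375,265). I'll check the tip height from the same image's depth.

```bash
python3 -c "
from h import *
b=np.load('b.npz');W=b['W'];m=b['m']&(b['px'].min(-1)>140);P=W[m]
for x in range(-115,5,8):
    q=P[(P[:,0]>=x)&(P[:,0]<x+8)]
    if len(q):print(x+4,len(q),np.percentile(q[:,2],[10,50,90]).round(1))
"
```

```text
-111 106 [22.9 29.  31.1]
-103 60 [24.6 30.  31.1]
-95 77 [24.5 29.  30.2]
-87 80 [23.3 27.5 28.9]
-79 94 [25.6 49.3 70.9]
-71 47 [20.3 54.3 69.7]
-63 44 [19.6 56.3 70.8]
-55 26 [17.9 23.5 25.6]
-47 39 [17.9 23.4 25. ]
-39 38 [16.2 22.8 23.9]
-31 39 [15.3 21.1 23. ]
-23 32 [11.6 14.5 15.7]
-15 54 [12.8 13.7 15. ]
-7 41 [11.7 12.8 14.5]
```

Emit:
servo_tool:
  targets:
    - {"delta_pos": [0,0,0.008],"yaw": 0,"fingers": -1}
    - {"delta_pos": [0,0,0.008],"yaw": 0,"fingers": -1}
    - {"delta_pos": [-0.035,0,0.008],"yaw": 0,"fingers": -1}
    - {"delta_pos": [-0.07,0,0.008],"yaw": 0,"fingers": -1}
    - {"delta_pos": [-0.07,0,0.008],"yaw": 0,"fingers": -1}
    - {"delta_pos": [-0.07,0,0.008],"yaw": 0,"fingers": -1}
    - {"delta_pos": [-0.07,0,0.008],"yaw": 0,"fingers": -1}

```text
clock: 8.3
ee_pos: [0.4601, 0.1084, 0.0818]
orientation: [-3.142, -0.0, -2.871]
wrist_force: [0.1, -0.5, -2.2]
finger_gap: 0.0494
grip_force: 15.0
```

```bash
python3 -c "
from h import *
W,m,px=board('s5.png')
P=W[m&(px.min(-1)>140)]
for x in range(-115,25,10):
    q=P[(P[:,0]>=x)&(P[:,0]<x+10)]
    if len(q):print(x+5,len(q),np.percentile(q[:,2],[10,50,90]).round(1))
"
```

```text
tcp in groove mm [-60.    2.8  61.8] yaw -164.5 F [ 0.1 -0.5 -2.2] 8.3
bright n 750
plane z=-0.219 x -0.012 y +9.4 tilt deg -12.3 n 450
rect [-48.2   1. ] [107.9  72.6] 1.0
x [-101.6    4.8] y [-34.2  32.5]
-100 109 [22.8 28.7 31.1]
-90 82 [25.4 28.5 29.9]
-80 95 [22.8 27.1 28.5]
-70 123 [23.5 26.8 66.4]
-60 58 [18.3 52.9 70.9]
-50 50 [17.3 51.5 69.6]
-40 41 [14.1 20.5 22.8]
-30 44 [11.  19.3 20.9]
-20 37 [14.5 17.9 18.8]
-10 51 [ 9.  10.5 11.7]
0 56 [ 6.8  8.7 10. ]
10 4 [6.8 7.4 7.6]
```

View pics/s5.png

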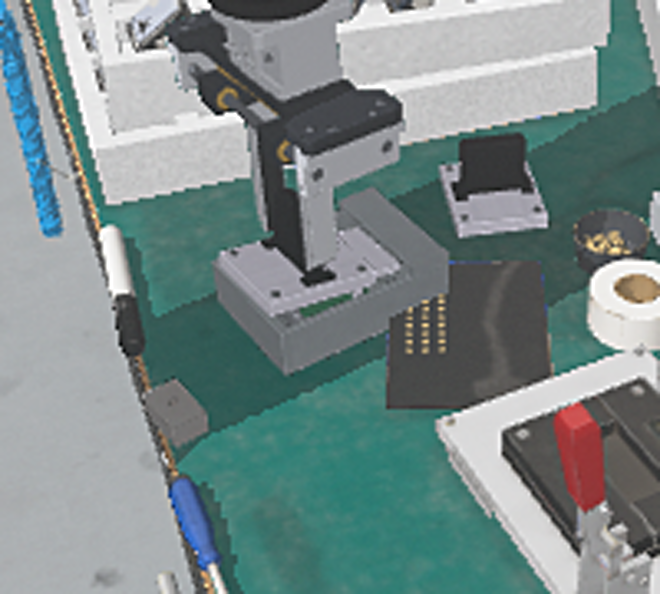

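The tongue is now under the lip, about 7 mm in and tilted about 8°, with no contact force. I'll go 11 mm deeper.

Emit:
servo_tool:
  targets:
    - {"delta_pos": [-0.02,0,-0.005],"yaw": 0,"fingers": -1}
    - {"delta_pos": [-0.04,0,-0.005],"yaw": 0,"fingers": -1}
    - {"delta_pos": [-0.055,0,-0.005],"yaw": 0,"fingers": -1}
    - {"delta_pos": [-0.055,0,-0.005],"yaw": 0,"fingers": -1}
    - {"delta_pos": [-0.055,0,-0.005],"yaw": 0,"fingers": -1}

```text
clock: 8.98
ee_pos: [0.4708, 0.1114, 0.0828]
orientation: [-3.142, -0.0, -2.871]
wrist_force: [0.4, -0.2, -1.0]
finger_gap: 0.0499
grip_force: 15.0
```

```bash
python3 -c "
from h import *
W,m,px=board('s6.png')
P=W[m&(px.min(-1)>140)]
for x in range(-115,25,10):
    q=P[(P[:,0]>=x)&(P[:,0]<x+10)]
    if len(q):print(x+5,len(q),np.percentile(q[:,2],[10,50,90]).round(1))
"
```

```text
tcp in groove mm [-48.8   3.2  62.8] yaw -164.5 F [ 0.4 -0.2 -1. ] 8.975
bright n 682
plane z=-0.145 x +0.021 y +18.0 tilt deg -8.2 n 409
rect [-49.3   0.9] [84.8 71.8] 1.2
x [-91.   -7.2] y [-34.5  33.8]
-90 113 [22.8 28.8 31.7]
-80 82 [24.2 29.8 30.8]
-70 90 [24.3 28.3 30.3]
-60 116 [24.7 27.8 64.9]
-50 63 [21.2 56.7 70.9]
-40 54 [16.9 51.9 70.3]
-30 36 [13.  21.9 23.6]
-20 44 [13.6 20.3 22.1]
-10 38 [14.5 18.5 20.4]
0 43 [10.2 11.2 12.7]
10 3 [6.7 9.  9.9]
```

The tilt is 8.2°, the rear is just inside the near wall and the tip is 14–18 mm in. I'll lower it with a lighter grip, easing back 2 mm so the tongue doesn't bottom out.

Emit:
servo_tool:
  targets:
    - {"delta_pos": [0,0,0.01],"yaw": 0,"fingers": -1}
    - {"delta_pos": [0,0,0.02],"yaw": 0,"fingers": -1}
    - {"delta_pos": [0.003,0,0.03],"yaw": 0,"fingers": -1}
    - {"delta_pos": [0.006,0,0.04],"yaw": 0,"fingers": -1}
    - {"delta_pos": [0.01,0,0.05],"yaw": 0,"fingers": -1}
    - {"delta_pos": [0.01,0,0.054],"yaw": 0,"fingers": -1}
    - {"delta_pos": [0.01,0,0.054],"yaw": 0,"fingers": -1}
  grip_force: 10

```text
clock: 9.9
ee_pos: [0.4692, 0.111, 0.072]
orientation: [-3.141, 0.0, -2.871]
wrist_force: [-0.3, -0.4, -2.1]
finger_gap: 0.0498
grip_force: 10.0
```

```bash
python3 -c "
from h import *
W,m,px=board('s7.png')
P=W[m&(px.min(-1)>140)]
for x in range(-115,25,10):
    q=P[(P[:,0]>=x)&(P[:,0]<x+10)]
    if len(q):print(x+5,len(q),np.percentile(q[:,2],[10,50,90]).round(1))
"
```

```text
tcp in groove mm [-50.5   3.1  52. ] yaw -164.5 F [-0.3 -0.4 -2.1] 9.9
bright n 753
plane z=-0.081 x -0.011 y +9.6 tilt deg -4.6 n 452
rect [-41.8   0.5] [72.3 99.9] 88.0
x [-90.2   7.5] y [-33.9  33.9]
-90 95 [ 6.6 13.  17. ]
-80 91 [12.4 15.7 16.8]
-70 93 [12.2 15.3 16.6]
-60 149 [13.7 17.6 65.9]
-50 76 [11.8 48.4 70. ]
-40 54 [ 8.6 48.  68.8]
-30 36 [ 7.9 13.7 15.3]
-20 44 [ 8.  13.3 14.8]
-10 48 [ 8.9 12.8 14.5]
0 45 [5.4 6.9 7.8]
10 22 [3.7 5.9 7.1]
```

View pics/s7.png

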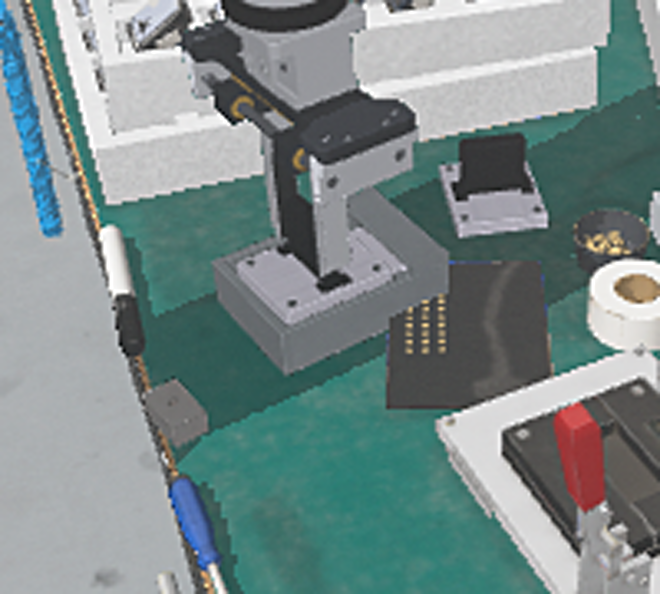

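The board is inside the rim, nearly flat, with its rear a few mm up. I'll lower a little more, let go and retreat upward.

Emit:
servo_tool:
  targets:
    - {"delta_pos": [0,0,0.01],"yaw": 0,"fingers": -1}
    - {"delta_pos": [0,0,0.01],"yaw": 0,"fingers": -1}
    - {"delta_pos": [0,0,0.01],"yaw": 0,"fingers": 0.6}
    - {"delta_pos": [0,0,0.01],"yaw": 0,"fingers": 0.6}
    - {"delta_pos": [0,0,0.01],"yaw": 0,"fingers": 0.6}
    - {"delta_pos": [0,0,0.01],"yaw": 0,"fingers": 0.6}
    - {"delta_pos": [0,0,-0.1],"yaw": 0,"fingers": 0.6}
    - {"delta_pos": [0,0,-0.3],"yaw": 0,"fingers": 0.6}
    - {"delta_pos": [0,0,-0.6],"yaw": 0,"fingers": 0.6}
    - {"delta_pos": [0,0,-0.6],"yaw": 0,"fingers": 0.6}
    - {"delta_pos": [0,0,-0.6],"yaw": 0,"fingers": 0.6}

```text
clock: 11.32
ee_pos: [0.4688, 0.1111, 0.192]
orientation: [3.141, 0.0, -2.871]
wrist_force: [-0.8, -0.3, -0.8]
finger_gap: 0.0753
grip_force: 0.0
```

```bash
python3 -c "
from h import *
W,m,px=board('s8.png')
P=W[m&(px.min(-1)>140)]
for x in range(-115,25,10):
    q=P[(P[:,0]>=x)&(P[:,0]<x+10)]
    if len(q):print(x+5,len(q),np.percentile(q[:,2],[10,50,90]).round(1))
"
```

```text
tcp in groove mm [-50.8   3.3 172. ] yaw -164.5 F [-0.8 -0.3 -0.8] 11.325
bright n 602
plane z=0.005 x +0.010 y +12.3 tilt deg 0.3 n 472
rect [-47.9   2.6] [84.4 75.6] 1.8
x [-89.9  -6.4] y [-34.4  35.5]
-90 75 [ 5.3 10.7 12.8]
-80 80 [10.5 12.1 13.5]
-70 90 [10.4 12.1 13.3]
-60 80 [10.2 12.1 13.4]
-50 15 [ 7.7 11.7 12.8]
-40 16 [ 6.3 10.1 12. ]
-30 40 [ 8.9 12.  13.1]
-20 68 [ 9.6 12.  13.4]
-10 65 [ 9.6 12.  13.5]
0 45 [4.7 6.3 7.7]
10 25 [4.5 5.9 7.6]
20 3 [25.5 26.2 26.5]
```

View pics/s8.png

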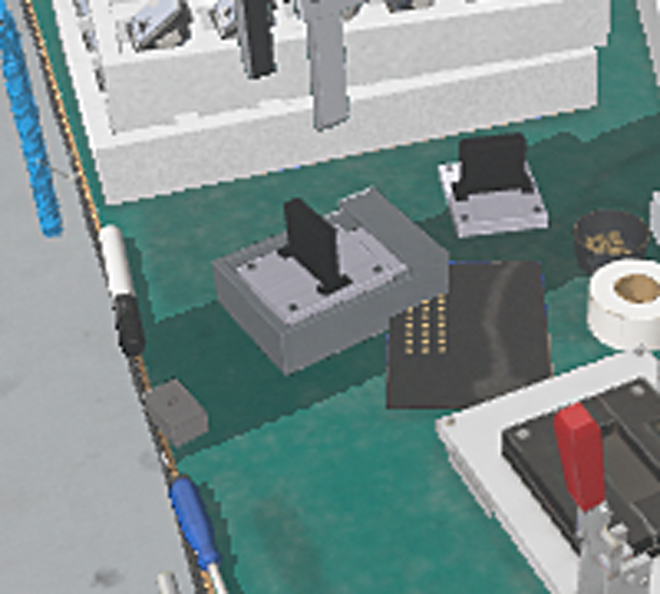

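The board lies flat in the rim: plate top 12 mm over the seats, 0.3° tilt, tip about 20 mm in. The gripper is clear and the plain board hasn't moved.

```bash
python3 -c "
from plant import ticket
print(ticket.hand_in())"
```

```text
the job is handed in; nothing more can be done
None
```

The tongued cover board lies flat in the box (0.3° tilt, tongue about 20 mm under the lip), the plain board was left where it lay, and the job was handed in at about 11 s; no verdict was shown.

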